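# Put the fallen spice jar away in the spice drawer

## Task

Pull the drawer of the blue spice cabinet all the way out to its stop. Then stand the fallen red-capped jar upright on the worktop and let go of it, and with a fresh grip lower it gently, without dropping it, upright into the front-row cell directly in front of the red-capped jar already in the drawer. Leave the drawer fully out, keep the three jars in it standing in their cells, and do not disturb the fruit bowl, the plates or the mug.

Things in the scene. Friction and masses are not known exactly. Their poses are not given: they have to be found in the camera images.
- drawer (a joint): The drawer of the blue cabinet: 0 = shut, grows as it is pulled out, 0.150 m = at its stop. It slides level along the cabinet's front direction with about 3 N of friction plus light damping and stays where it is left.
- cabinet: Fixed blue spice cabinet, 240 deep x 256 wide x 166 mm high. Origin: centre of its underside; -x is the way its front faces and the drawer pulls out (towards the robot at yaw 0), y to its left as the robot faces it, z up. Its top overhangs the shut drawer's face by 3 mm. The drawer's front is 216 wide, 16 mm thick, its top edge 150 mm above the worktop.
- drawer_handle (a point): Middle of the level brass bar pull on the drawer, 126 mm above the worktop, 40 mm below the cabinet's top; moves with the drawer, axes as the cabinet's, y along the bar. Bar 110 mm long, 11 mm thick, centre line 35 mm in front of the drawer's face: 29 mm free behind it, no post within 35 mm of the middle.
- cell_left (a point): Centre of the floor of the left (+y) front-row cell, 34 mm above the worktop, 79 mm behind the bar; moves with the drawer, axes as the cabinet's. 3 rows x 3 columns of square cells, 56 mm wide, 60 mm apart; dividers stand 53 mm above the cell floor, the sides 60, the drawer's front 116. At the stop the first two rows are clear of the cabinet.
- cell_middle (a point): The same for the middle front-row cell, directly behind the bar's middle by 79 mm.
- cell_right (a point): The same for the right (-y) front-row cell.
- fallen_jar: Square white ceramic jar, 46 x 46 mm, 96 mm tall with its round red cap, about 0.2 kg, with a red band. Body 74 mm tall, neck 4 mm, cap 38 mm in diameter and 18 mm tall. Origin: centre of its underside; z points to the cap, x and y square to its side faces. It starts lying on a side on the worktop, its cap pointing away from the robot or up to 40 degrees to either side of that.
- stock_red: The jar in the drawer with the same red cap; same shape and axes as fallen_jar. It stands in the second row, in any of the three columns, out of sight while the drawer is shut; the front-row cell directly in front of it (60 mm towards the drawer's front) is where the fallen jar belongs.
- stock_brass: Bystander: the same jar with a brass cap, standing in the second row of the drawer, out of sight while it is shut.
- stock_green: Bystander: the same jar with a green cap, standing in the second row of the drawer, out of sight while it is shut.
- fruit_bowl: Bystander: marble bowl with four red apples, 180 mm across, 160 mm high, left of the drawer. Origin: centre of its foot.
- plates: Bystander: stack of four blue-rimmed plates, 160 mm across, 33 mm high, beyond the fallen jar to the right of the cabinet. Origin: centre of its foot.
- mug: Bystander: blue mug, 80 mm across, 90 mm high, to the right of the fallen jar. Origin: centre of its foot.
Not all that is in view belongs to the job. Leave any pink look-alike of the fallen_jar alone.

How it is judged:
By the outcome, as a careful person would: the job done as asked, in the order asked, and still so for the second after the job is handed in, with the robot touching nothing.
It also fails if it takes over 72 s, if anything falls off the work surface, if the arm or the gripper's body presses on something with over 40 N, if the wrist force passes 120 N, or if a joint passes its speed limit or range.

## Robot

A 6-joint arm with a two-finger parallel gripper is mounted at the origin on the work surface. World frame = base frame: x ahead of the robot, y to its left, z up, the work surface at z = 0. Lengths are in m, angles in rad, forces in N, time in s.
With the tool pointing down it reaches from about 0.375 to 0.9 m from the base axis. Payload 3.1 kg.
Tool frame: the origin (TCP) lies midway between the tips of the shut fingers; the grasp point (between the pads) lies 19 mm behind it; z points along the fingers, y is the line along which they close (so a half turn about z gives the same grasp; the last joint's range is limited). The gripper opens to 87 mm and grips with 3 to 60 N. Pads are 19 mm wide; open, the fingers measure 117 mm over their backs; the gripper's body (75 mm by 190 mm) begins 51 mm behind the grasp point.
Start: joints at [-1.329, 0.527, 1.433, -0, 1.181, -0.178], TCP at [0.255, -0.57, 0.223] pointing down, gripper open.
Joint ranges: [-3.08, 3.08], [-0.75, 2.2], [0.22, 2.44], [-1.43, 4.57], [0, 2.65], [-2.85, 2.85]. Speed limits (rad/s): [2.79, 2.79, 3.14, 3.14, 3.14, 3.14].

## Interface

Orientations are given as a unit quaternion [x, y, z, w].
In Python, from rig import robot gives the robot as it stands.
- The arm moves only by the shell command python3 -m jog 'ROWS' [FORCE]. ROWS is a JSON object of lists of equal length, an entry for each row: "dp": the shift along the tool's x, y, z in mm, a list of three; "delta_rot": the turn, a rotation vector about the tool's x, y, z in rad, a list of three; "gripper": the opening, from -1 (shut) to 1 (fully open). A call has 1 to 12 rows; each row is the pose to reach, as a shift and turn from the pose commanded when the call began, along the tool's axes at that moment; what a row does not reach only later rows make up. A row lasts 1/10 s, in which the tool goes at most 50 mm and 8.59 degrees, less where a joint would pass 70% of its speed; a pose out of reach is approached as far as the arm can. A call with a gripper value outside its range is refused whole. The fingers move at their own pace and stop on an object; FORCE is the grip in N (left out, the last holds). Time passes only in rows, so rows that repeat a pose let the fingers close. It gives the time, the measured TCP pose, the force, the opening and the grip force at its end, in the units of the state.
- robot.get_obs(): the state, without advancing time (a new reading comes with each control period).
- robot.camera(name): name is "scene" or "top" or "wrist"; returns the picture (420x560x3 uint8, red, green, blue); there is no depth.
- robot.camera_model(name): a dict with "fx", "fy", "cx", "cy" (pixels), "xyz" and "orientation" of the camera in the world; the wrist camera has in their place "T_tool_cam" (4x4, takes a point from camera to tool coordinates, whose origin is the TCP and whose axes are the flange's). Camera axes: x right, y down, z forward; pixel columns grow to the right and rows downward; lengths in m; the calibration is good to about 2 mm. A picture is of the moment at which its call begins: read the wrist's pose just before it. camera_model takes no time and is no camera call.
- robot.hand_in(): hands the job in; it is judged then, once.
Trained networks look in the newest picture that a camera, given by its name, has taken for a name from the list of things; names that differ only in an ending like _2 or _b are one class to them, and where a whole thing is asked for, a point or a joint stands for the part that bears it (a point fixed in the world has none). Each returns a list of dicts, best first, with "score" (0 to 1); they miss things now and then, are a little off and sometimes report something else, mostly with a low value. They report only what shows in the picture. A call takes as long as a camera call. They do not tell look-alikes from the thing itself.
- robot.search_frame(name, camera): "rect" ([left, top, right, bottom] in pixels, round what is visible of it).
The state is a dict: "time": time; "q": joint angles; "joint_velocities": joint speeds; "joint_torque": joint torques, N m; "position": TCP position; "tool_rot": TCP orientation; "ft_force": force on the tool from outside, world axes, zero at the start; "moment": the same for the moment, N m; "grip_width": finger opening in m; "grip_force": force on a finger pad.
Only numpy, scipy, OpenCV 4.12 (cv2) and the standard library are available. Lean on these libraries where they do the work, as an engineer would, in place of code of your own. Each camera call takes 0.05 s, during which the arm holds its last target. There are 200 camera calls.

## Working session

There is one attempt and no reset: what is moved stays moved. The work goes in short steps, Python scripts to look and compute and a shell command to move; the robot and the scene stay as the last step left them, time stands still between calls to the robot, and variables do not carry over. Pictures are saved under pics/ and viewed, at most 11 in all, crops included, and the job is handed in when it is done.

```bash
ls; mkdir -p pics; python3 - <<'E'
from rig import robot
import cv2,numpy as np
o=robot.get_obs();print(o['time'],o['position'],o['tool_rot'],o['grip_width'])
ims=[]
for c in ['scene','top']:
    im=robot.camera(c);cv2.imwrite(f'pics/{c}0.png',im[:,:,::-1])
    m=robot.camera_model(c);print(c,m)
    for n in ['fallen_jar','cabinet','drawer_handle','mug','plates','fruit_bowl']:
        print(n,[(np.round(d['rect']).tolist(),round(d['score'],2)) for d in robot.search_frame(n,c)][:3])
print(robot.camera_model('wrist'))
E
```

```text
pics
0.0 [ 0.25515378 -0.56974963  0.22158053] [ 9.77946346e-01  2.08853532e-01 -2.65800034e-05 -1.07053043e-03] 0.08702571004903986
scene {'fx': 418.2104927759193, 'fy': 418.2104927759193, 'cx': 277.533040775116, 'cy': 205.554183665711, 'xyz': array([ 0.14974342, -0.27103287,  1.68038839]), 'orientation': array([ 0.85556702, -0.49255037,  0.08286951, -0.13613176])}
fallen_jar [([237.0, 158.0, 278.0, 196.0], 0.65), ([319.0, 270.0, 338.0, 292.0], 0.59)]
cabinet [([227.0, 110.0, 318.0, 203.0], 0.74)]
drawer_handle [([235.0, 161.0, 282.0, 195.0], 0.87)]
mug [([370.0, 297.0, 400.0, 330.0], 0.96)]
plates [([318.0, 204.0, 354.0, 241.0], 0.57), ([226.0, 112.0, 318.0, 202.0], 0.29)]
fruit_bowl [([145.0, 145.0, 188.0, 182.0], 0.67), ([372.0, 297.0, 398.0, 333.0], 0.67), ([237.0, 155.0, 275.0, 194.0], 0.43)]
top {'fx': 390.43454943179336, 'fy': 390.43454943179336, 'cx': 280.2699363673092, 'cy': 205.57571053792392, 'xyz': array([ 0.48887   , -0.00483907,  1.38184059]), 'orientation': array([-0.70589553,  0.7068951 , -0.0329459 ,  0.03042019])}
fallen_jar [([359.0, 236.0, 381.0, 265.0], 0.78), ([316.0, 249.0, 342.0, 276.0], 0.74)]
cabinet [([199.0, 104.0, 290.0, 194.0], 0.78)]
drawer_handle [([211.0, 182.0, 274.0, 199.0], 0.71)]
mug [([434.0, 235.0, 468.0, 270.0], 0.73)]
plates [([324.0, 160.0, 370.0, 203.0], 0.84), ([206.0, 180.0, 273.0, 200.0], 0.29)]
fruit_bowl [([108.0, 200.0, 161.0, 254.0], 0.87)]
{'fx': 301.277412606747, 'fy': 301.277412606747, 'cx': 281.89584686952, 'cy': 213.44498995676673, 'T_tool_cam': array([[ 1.27653994e-03, -9.64482816e-01, -2.64142515e-01,
         7.15890926e-02],
       [ 9.99999169e-01,  1.27935095e-03,  1.61378280e-04,
         3.09505375e-04],
       [ 1.82284401e-04, -2.64142502e-01,  9.64483647e-01,
        -1.62315797e-01],
       [ 0.00000000e+00,  0.00000000e+00,  0.00000000e+00,
         1.00000000e+00]])}
```

```bash
python3 - <<'E'
import cv2
a=cv2.imread('pics/top0.png')
c=cv2.resize(a[100:290,90:480][:, :],None,fx=2,fy=2,interpolation=3)
cv2.imwrite('pics/crop1.png',c)
cv2.imwrite('pics/crop2.png',cv2.resize(a[225:285,300:400],None,fx=8,fy=8,interpolation=3))
E
```

```text
(no output)
```

View pics/crop1.png

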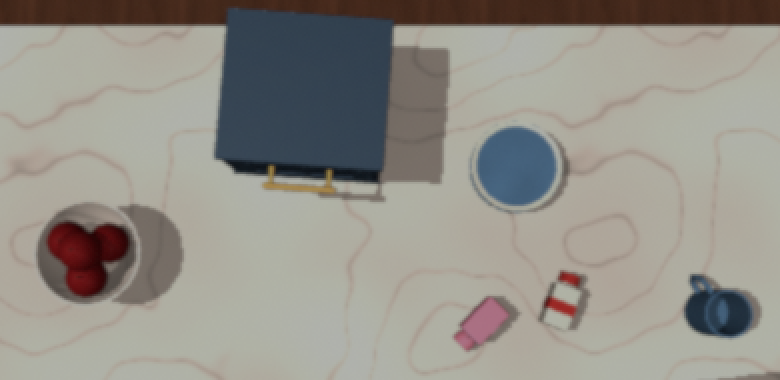

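View pics/crop2.png

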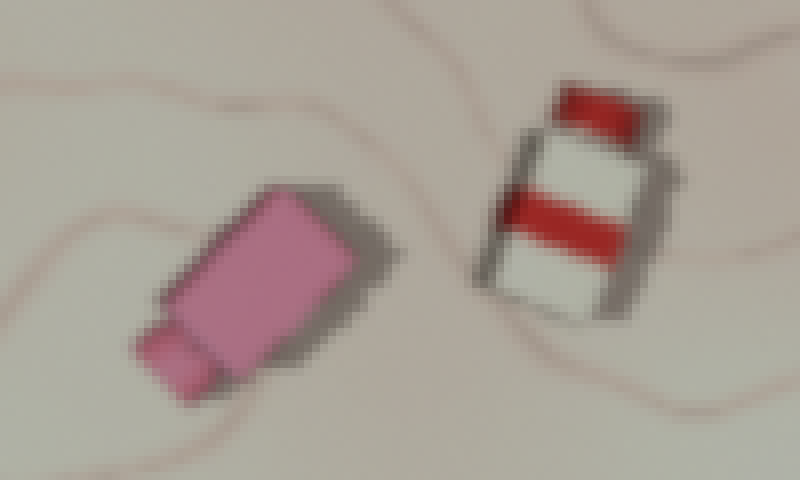

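The two candidates are the pink jar at (327,262) and the white jar with red band and cap at (370,250). The white one fits, since it is ceramic with a red band and its cap points away from the robot. The pink one is the look-alike.

```bash
cat > h.py <<'E'
from rig import robot
import numpy as np, cv2
from scipy.spatial.transform import Rotation as R
def cam(name):
    m=robot.camera_model(name); 
    if name=='wrist':
        o=robot.get_obs(); T=np.eye(4);T[:3,:3]=R.from_quat(o['tool_rot']).as_matrix();T[:3,3]=o['position']
        T=T@m['T_tool_cam']
    else:
        T=np.eye(4);T[:3,:3]=R.from_quat(m['orientation']).as_matrix();T[:3,3]=m['xyz']
    return m,T
def ray(c,uv,z):
    m,T=c; d=T[:3,:3]@np.array([(uv[0]-m['cx'])/m['fx'],(uv[1]-m['cy'])/m['fy'],1]); p=T[:3,3]
    return p+d*(z-p[2])/d[2]
def proj(c,P):
    m,T=c; q=T[:3,:3].T@(np.asarray(P)-T[:3,3]); return np.array([m['fx']*q[0]/q[2]+m['cx'],m['fy']*q[1]/q[2]+m['cy']])
def togo(P,Rm):
    "dp in mm and rotvec from present pose to target"
    o=robot.get_obs(); A=R.from_quat(o['tool_rot'])
    return np.round(A.inv().apply(np.asarray(P)-o['position'])*1000,1), np.round((A.inv()*R.from_matrix(Rm)).as_rotvec(),3)
E
python3 - <<'E'
from h import *
c=cam('top')
for p in [(228,9),(393,20),(383,171),(216,158)]: print('roof',ray(c,np.array(p)/2+[90,100],.166).round(4))
for p in [(264,187),(334,189)]: print('bar',ray(c,np.array(p)/2+[90,100],.1315).round(4))
for p in [(540,130),(645,160),(600,320),(497,290)]: print('jar',ray(c,np.array(p)/8+[300,225],.046).round(4))
print('captip',ray(c,np.array((603,92))/8+[300,225],.042).round(4))
s=cam('scene')
for p in [(359,236),(381,265)]:print(ray(c,p,.023).round(4))
print('mug',ray(c,(451,252),.09).round(3),'plates',ray(c,(347,182),.033).round(3),'bowl',ray(c,(134,227),.1).round(3))
E
```

```text
roof [0.9231 0.2342 0.166 ]
roof [ 0.9049 -0.0297  0.166 ]
roof [ 0.6615 -0.0132  0.166 ]
roof [0.6824 0.2492 0.166 ]
bar [0.6406 0.1783 0.1315]
bar [0.6372 0.0655 0.1315]
jar [ 0.4864 -0.307   0.046 ]
jar [ 0.4736 -0.3514  0.046 ]
jar [ 0.4062 -0.3307  0.046 ]
jar [ 0.4189 -0.2872  0.046 ]
captip [ 0.5026 -0.3352  0.042 ]
[ 0.5046 -0.283   0.023 ]
[ 0.4047 -0.357   0.023 ]
mug [ 0.451 -0.571  0.09 ] plates [ 0.692 -0.243  0.033] bowl [0.534 0.47  0.1  ]
```

The crop confirms the white jar: its cap points at about -16° and its body centre is near (0.446, -0.319). Next is the drawer handle.

```bash
cat >> h.py <<'E'
YC=np.radians(-4.0)
def down(psi): 
    c,s=np.cos(psi),np.sin(psi); return np.array([[c,s,0],[s,-c,0],[0,0,-1]])
E
python3 - <<'E'
from h import *
print(togo([.639,.121,.25],down(np.radians(86))))
E
```

```text
(array([ 632.6, -474.4,  -27.5]), array([ 0.  ,  0.  , -1.08]))
```

```bash
python3 -m jog '{"dp":[[20,-15,-28],[60,-45,-28],[100,-75,-28],[140,-105,-28],[180,-135,-28],[220,-165,-28],[260,-195,-28],[300,-225,-28],[340,-255,-28],[380,-285,-28],[420,-315,-28],[460,-345,-28]],"delta_rot":[[0,0,0],[0,0,-0.1],[0,0,-0.2],[0,0,-0.3],[0,0,-0.4],[0,0,-0.5],[0,0,-0.6],[0,0,-0.7],[0,0,-0.8],[0,0,-0.9],[0,0,-1.0],[0,0,-1.08]],"gripper":[-0.25,-0.25,-0.25,-0.25,-0.25,-0.25,-0.25,-0.25,-0.25,-0.25,-0.25,-0.25]}'
python3 - <<'E'
from h import *
print(robot.get_obs()['q'].round(3)); print(togo([.639,.121,.25],down(np.radians(86))))
E
```

```text
time: 1.9
position: [0.5351, -0.0657, 0.2509]
tool_rot: [0.73, 0.683, 0.0, 0.0]
ft_force: [-0.5, -0.7, -0.0]
grip_width: 0.0329
grip_force: 0.0
[-0.33   0.377  1.615 -0.     1.148 -0.263]
(array([193.2,  91.3,   0.9]), array([0.001, 0.   , 0.003]))
```

```bash
python3 -m jog '{"dp":[[40,19,0],[80,38,0],[120,57,0],[160,76,0],[193,91,1],[193,91,1]],"delta_rot":[[0,0,0],[0,0,0],[0,0,0],[0,0,0],[0,0,0],[0,0,0]],"gripper":[-0.25,-0.25,-0.25,-0.25,-0.25,-0.25]}'
python3 - <<'E'
from h import *
o=robot.get_obs();print(o['q'].round(3),o['position'])
c=cam('wrist');im=robot.camera('wrist');cv2.imwrite('pics/w1.png',im[:,:,::-1])
for d in robot.search_frame('drawer_handle','wrist')[:2]: print(d, [ray(c,p,.126).round(4) for p in (d['rect'][:2],d['rect'][2:])])
for n,P in dict(bar=[.6395,.121,.126],L=[.643,.176,.126],Rr=[.636,.066,.126],tcp=o['position']).items(): print(n,proj(c,P).round())
E
```

```text
time: 2.5
position: [0.6402, 0.1229, 0.2492]
tool_rot: [0.73, 0.684, 0.001, 0.0]
ft_force: [-0.6, -0.9, -1.0]
grip_width: 0.0328
grip_force: 0.0
[0.018 0.538 1.333 0.002 1.269 0.082] [0.6402055  0.12292676 0.24924143]
{'rect': [276.3, 89.7, 323.2, 316.8], 'score': 0.66} [array([0.642 , 0.2301, 0.126 ]), array([ 0.677, -0.002,  0.126])]
bar [281. 209.]
L [281. 152.]
Rr [281. 261.]
tcp [282. 258.]
```

View pics/w1.png

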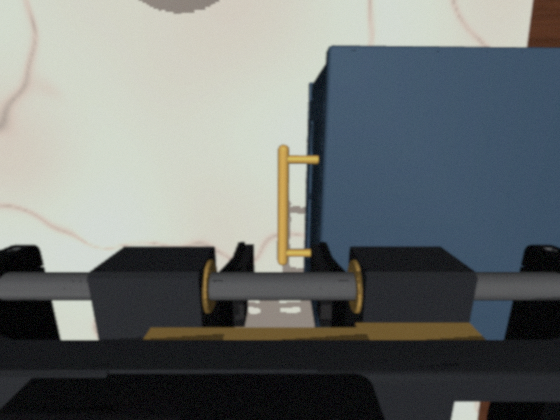

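The bar runs from (283,145) to (283,264), parallel to the tool, and lies midway between the fingers to within about 2 px. I'll descend and grip it.

```bash
python3 -m jog '{"dp":[[1,1,30],[1,1,60],[1,1,90],[1,1,110],[1,1,125],[1,1,140],[1,1,140],[1,1,140],[1,1,140],[1,1,140],[1,1,140]],"delta_rot":[[0,0,0],[0,0,0],[0,0,0],[0,0,0],[0,0,0],[0,0,0],[0,0,0],[0,0,0],[0,0,0],[0,0,0],[0,0,0]],"gripper":[-0.25,-0.25,-0.25,-0.25,-0.25,-0.25,-0.25,-0.8,-0.9,-0.9,-0.9]}' 25
python3 - <<'E'
from h import *
o=robot.get_obs();print(o['q'].round(3),o['position'],o['ft_force'])
print(R.from_quat(o['tool_rot']).inv().apply([-150*np.cos(YC),-150*np.sin(YC),0]))
E
```

```text
time: 3.7
position: [0.6406, 0.1196, 0.1106]
tool_rot: [0.731, 0.682, 0.001, 0.001]
ft_force: [0.7, -0.3, 1.2]
grip_width: 0.0099
grip_force: 25.0
[ 0.013  0.694  1.457 -0.     0.988  0.083] [0.6406223  0.11956735 0.11061874] [ 0.68932233 -0.33645749  1.18701383]
[ 1.67232460e-03 -1.49999406e+02 -4.22096936e-01]
```

```bash
python3 -m jog '{"dp":[[0,-10,0],[0,-25,0],[0,-40,0],[0,-55,0],[0,-70,0],[0,-85,0],[0,-100,0],[0,-115,0],[0,-128,0],[0,-138,0],[0,-145,0],[0,-150,0]],"delta_rot":[[0,0,0],[0,0,0],[0,0,0],[0,0,0],[0,0,0],[0,0,0],[0,0,0],[0,0,0],[0,0,0],[0,0,0],[0,0,0],[0,0,0]],"gripper":[-0.9,-0.9,-0.9,-0.9,-0.9,-0.9,-0.9,-0.9,-0.9,-0.9,-0.9,-0.9]}'
python3 -m jog '{"dp":[[0,-2,0],[0,-4,0],[0,-4,0],[0,-4,0]],"delta_rot":[[0,0,0],[0,0,0],[0,0,0],[0,0,0]],"gripper":[-0.9,-0.9,-0.9,-0.9]}'
python3 - <<'E'
from h import *
o=robot.get_obs();print(o['q'].round(3),o['position'],o['ft_force'],np.linalg.norm(o['position'][:2]-[.6406,.1196]))
E
```

```text
time: 4.9
position: [0.4913, 0.1305, 0.1105]
tool_rot: [0.732, 0.682, 0.002, 0.001]
ft_force: [3.4, 3.5, 5.1]
grip_width: 0.01
grip_force: 25.0
time: 5.3
position: [0.4914, 0.1305, 0.1106]
tool_rot: [0.732, 0.682, 0.004, 0.004]
ft_force: [8.4, 2.6, 0.8]
grip_width: 0.0098
grip_force: 25.0
[3.900e-02 5.430e-01 1.834e+00 1.000e-03 7.530e-01 1.090e-01] [0.49136291 0.13046871 0.11058762] [8.36887854 2.57154883 0.76459943] 0.14963233793686131
```

```bash
python3 -m jog '{"dp":[[0,2,0],[0,2,0],[0,2,0],[0,2,0],[0,2,-30],[0,2,-70],[0,2,-110],[0,2,-150],[0,2,-180]],"delta_rot":[[0,0,0],[0,0,0],[0,0,0],[0,0,0],[0,0,0],[0,0,0],[0,0,0],[0,0,0],[0,0,0]],"gripper":[-0.9,-0.25,-0.25,-0.25,-0.25,-0.25,-0.25,-0.25,1]}'
python3 - <<'E'
from h import *
c=cam('top');im=robot.camera('top');cv2.imwrite('pics/top1.png',im[:,:,::-1])
cv2.imwrite('pics/top1c.png',cv2.resize(im[90:290,180:400,::-1],None,fx=3.5,fy=3,interpolation=3))
for n in ['drawer_handle','stock_red','stock_brass','stock_green','fallen_jar']: print(n,[(np.round(d['rect']).tolist(),round(d['score'],2)) for d in robot.search_frame(n,'top')][:3])
h=np.array([.4914,.1300]); Rc=np.array([[np.cos(YC),-np.sin(YC)],[np.sin(YC),np.cos(YC)]])
for k,y in [('L',.06),('M',0),('R',-.06)]:
    p=h+Rc@[.079,y]; q=h+Rc@[.139,y]; print(k,p.round(4),proj(c,[*p,.034]).round(),'row2 cap',proj(c,[*q,.13]).round())
print(robot.get_obs()['position'])
E
```

```text
time: 6.2
position: [0.4866, 0.1298, 0.291]
tool_rot: [0.731, 0.682, -0.001, -0.0]
ft_force: [0.8, -1.2, 0.1]
grip_width: 0.0354
grip_force: 0.0
drawer_handle []
stock_red [([233.0, 191.0, 247.0, 205.0], 0.65), ([326.0, 159.0, 370.0, 204.0], 0.44)]
stock_brass [([249.0, 191.0, 266.0, 208.0], 0.59), ([219.0, 188.0, 232.0, 204.0], 0.16)]
stock_green [([213.0, 187.0, 234.0, 205.0], 0.49)]
fallen_jar [([359.0, 236.0, 380.0, 262.0], 0.97), ([314.0, 249.0, 340.0, 275.0], 0.56)]
L [0.5744 0.1843] [224. 216.] row2 cap [221. 196.]
M [0.5702 0.1245] [241. 217.] row2 cap [240. 197.]
R [0.566  0.0646] [259. 218.] row2 cap [259. 198.]
[0.48600426 0.12987073 0.28761399]
```

View pics/top1c.png

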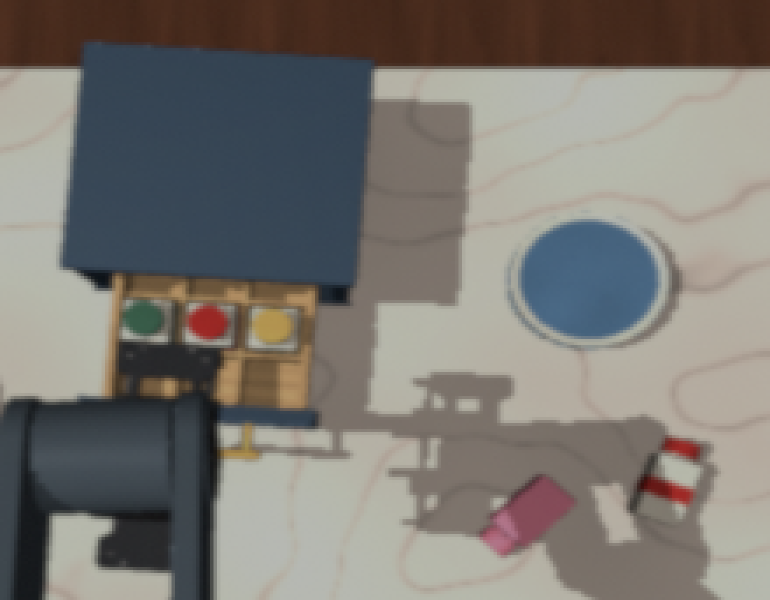

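The red-capped jar stands in the middle column (cap at about (240,198)), so the target is cell_middle. I'll fit the arm's geometry to plan standing the jar up.

```bash
python3 - <<'E'
from h import *
from scipy.optimize import least_squares
D=[([-1.329,.527,1.433,1.181],(.2552,-.5697,.2216)),([-0.33,.377,1.615,1.148],(.5351,-.0657,.2509)),([.018,.538,1.333,1.269],(.6402,.1229,.2492)),([.013,.694,1.457,.988],(.6406,.1196,.1106)),([.039,.543,1.834,.753],(.4914,.1305,.1106))]
o=robot.get_obs();q=o['q'];D.append(([q[0],q[1],q[2],q[4]],tuple(o['position'])))
A=[];b=[]
for q,p in D:
    r=p[0]*np.cos(q[0])+p[1]*np.sin(q[0]);a=q[1];f=q[1]+q[2]
    print(round(f+q[3],3), round(-p[0]*np.sin(q[0])+p[1]*np.cos(q[0]),4))
    A+=[[np.sin(a),np.sin(f),np.cos(f),1,0],[np.cos(a),np.cos(f),-np.sin(f),0,1]];b+=[r,p[2]]
x,res,_,sv=np.linalg.lstsq(np.array(A),np.array(b),rcond=None);print(x.round(4),res,sv)
A=np.array(A)[:,[0,1,3,4]];x,res,_,sv=np.linalg.lstsq(A,np.array(b),rcond=None);print(x.round(4),res,sv)
E
```

```text
3.141 0.1114
3.14 0.1112
3.14 0.1114
3.139 0.1113
3.13 0.1112
3.147 0.1109
[ 0.5908  0.387   0.1087  0.0009 -0.0407] [4.96413693e-06] [4.22540503 3.45156344 0.30877092 0.29446526 0.22497309]
[ 0.5311  0.3861 -0.0193 -0.0842] [0.00167893] [3.4701647  3.43806398 0.29466765 0.2254861 ]
```

```bash
python3 - <<'E'
from h import *
print(togo([.42,-.30,.27],down(np.radians(-16.4))))
c=cam('top')
print('pink',[ray(c,np.array(p)/8+[300,225],.046).round(3) for p in [(275,185),(357,258),(245,378),(160,298),(140,348),(190,400)]])
E
```

```text
(array([-433.4,  -35.7,   18.1]), array([-0.003,  0.005,  1.787]))
pink [array([ 0.463, -0.194,  0.046]), array([ 0.432, -0.228,  0.046]), array([ 0.382, -0.18 ,  0.046]), array([ 0.416, -0.144,  0.046]), array([ 0.395, -0.135,  0.046]), array([ 0.373, -0.156,  0.046])]
```

```bash
python3 -m jog '{"dp":[[-36,-3,2],[-72,-6,3],[-108,-9,5],[-144,-12,6],[-180,-15,8],[-216,-18,9],[-252,-21,11],[-288,-24,12],[-324,-27,14],[-360,-30,15],[-396,-33,17],[-433,-36,18]],"delta_rot":[[0,0,0.14],[0,0,0.28],[0,0,0.42],[0,0,0.56],[0,0,0.70],[0,0,0.84],[0,0,0.98],[0,0,1.12],[0,0,1.26],[0,0,1.40],[0,0,1.54],[0,0,1.68]],"gripper":[1,1,1,1,1,1,1,1,1,1,1,1]}'
python3 -m jog '{"dp":[[0,0,0],[0,0,0],[0,0,0]],"delta_rot":[[0,0,0.1],[0,0,0.107],[0,0,0.107]],"gripper":[1,1,1]}'
python3 - <<'E'
from h import *
o=robot.get_obs();print(o['q'].round(3))
c=cam('wrist');im=robot.camera('wrist');cv2.imwrite('pics/w2.png',im[:,:,::-1])
for d in robot.search_frame('fallen_jar','wrist')[:2]: print(d, [ray(c,p,.023).round(4) for p in (d['rect'][:2],d['rect'][2:])])
print(proj(c,[.4605,-.3231,.046]))
print(togo([.42,-.30,.27],down(np.radians(-16.4))))
E
```

```text
time: 7.7
position: [0.4202, -0.2996, 0.2692]
tool_rot: [0.996, -0.092, -0.002, -0.002]
ft_force: [1.0, 0.8, -0.2]
grip_width: 0.0866
grip_force: 0.0
time: 8.0
position: [0.4209, -0.2982, 0.2699]
tool_rot: [0.99, -0.142, -0.002, -0.001]
ft_force: [-0.4, 0.7, 0.7]
grip_width: 0.0869
grip_force: 0.0
[-0.833  0.325  1.642  0.     1.18   1.022]
{'rect': [271.3, 112.4, 312.3, 195.0], 'score': 0.84} [array([ 0.5149, -0.3114,  0.023 ]), array([ 0.3951, -0.3347,  0.023 ])]
{'rect': [177.4, 173.5, 234.4, 241.6], 'score': 0.72} [array([ 0.4751, -0.1661,  0.023 ]), array([ 0.3599, -0.209 ,  0.023 ])]
[291.98332457 152.40931958]
(array([-0.9,  2.2,  0.7]), array([-0.001,  0.002,  0.003]))
```

View pics/w2.png

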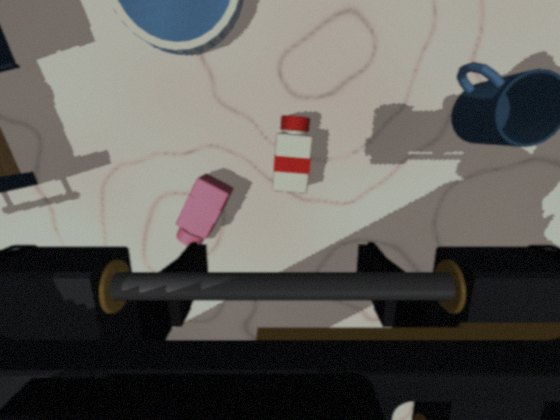

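```bash
python3 - <<'E'
from h import *
c=cam('wrist')
P=[ray(c,p,.046)[:2] for p in [(276,132.5),(312,135),(308,192),(274,189.5)]]
print(np.round(P,4)); b=(P[2]+P[3])/2; t=(P[0]+P[1])/2; d=t-b; print(b.round(4),t.round(4),np.linalg.norm(d),np.degrees(np.arctan2(d[1],d[0])))
e=P[1]-P[0];print('y edges',np.linalg.norm(e),np.degrees(np.arctan2(e[1],e[0]))+90)
E
```

```text
[[ 0.4902 -0.3109]
 [ 0.4748 -0.353 ]
 [ 0.4065 -0.3297]
 [ 0.4221 -0.288 ]]
[ 0.4143 -0.3088] [ 0.4825 -0.3319] 0.07198921436435307 -18.68722160623946
y edges 0.04482673347445067 -20.02088619966736
```

```bash
cat >> h.py <<'E'
def tilt(psi,th): return down(psi)@R.from_euler('y',th,degrees=True).as_matrix()
E
python3 - <<'E'
from h import *
M=tilt(np.radians(-18),-20)
for z in (.10,.027):
    print(togo(np.array([.461,-.3245,z])+.019*M[:,2],M))
E
```

```text
(array([ 39.2,  14.3, 188.5]), array([ 0.004, -0.347,  0.03 ]))
(array([ 39.4,  14.4, 261.5]), array([ 0.004, -0.347,  0.03 ]))
```

```bash
python3 -m jog '{"dp":[[15,6,40],[28,10,80],[39,14,120],[39,14,155],[39,14,188],[39,14,210],[39,14,230],[39,14,248],[39,14,256],[39,14,261],[39,14,261],[39,14,261]],"delta_rot":[[0,-0.1,0.01],[0,-0.2,0.02],[0,-0.3,0.03],[0,-0.347,0.03],[0,-0.347,0.03],[0,-0.347,0.03],[0,-0.347,0.03],[0,-0.347,0.03],[0,-0.347,0.03],[0,-0.347,0.03],[0,-0.347,0.03],[0,-0.347,0.03]],"gripper":[1,1,1,1,1,1,1,1,1,1,1,1]}'
python3 -m jog '{"dp":[[0,0,0],[0,0,0],[0,0,0],[0,0,0],[0,0,0],[0,0,0]],"delta_rot":[[0,0,0],[0,0,0],[0,0,0],[0,0,0],[0,0,0],[0,0,0]],"gripper":[0.2,-0.2,-0.2,-0.2,-0.2,-0.2]}' 20
python3 - <<'E'
from h import *
o=robot.get_obs();print(o['q'].round(3))
M=tilt(np.radians(-18),-20);print(togo(np.array([.461,-.3245,.027])+.019*M[:,2],M))
E
```

```text
time: 9.3
position: [0.4558, -0.3242, 0.0113]
tool_rot: [0.973, -0.155, -0.17, -0.024]
ft_force: [-0.1, -0.2, -0.4]
grip_width: 0.0871
grip_force: 0.0
time: 9.9
position: [0.4553, -0.3235, 0.0106]
tool_rot: [0.973, -0.155, -0.171, -0.025]
ft_force: [-0.5, -0.6, 0.5]
grip_width: 0.047
grip_force: 5.4
[-0.738  0.869  1.478 -0.16   1.117  1.243]
(array([-0.2, -0.9,  1.6]), array([ 0.004, -0.002, -0.003]))
```

```bash
python3 - <<'E'
from h import *
M=tilt(np.radians(-18),-20); o=robot.get_obs()
print('up',togo(o['position']+[0,0,.25],M)[0])
E
python3 -m jog '{"dp":[[0,0,0],[-5,0,-14],[-14,0,-38],[-27,0,-75],[-41,0,-112],[-55,0,-150],[-68,0,-188],[-82,0,-225],[-85,0,-235],[-85,0,-235]],"delta_rot":[[0,0,0],[0,0,0],[0,0,0],[0,0,0],[0,0,0],[0,0,0],[0,0,0],[0,0,0],[0,0,0],[0,0,0]],"gripper":[-0.2,-0.2,-0.2,-0.2,-0.2,-0.2,-0.2,-0.2,-0.2,-0.2]}' 25
python3 - <<'E'
from h import *
o=robot.get_obs();print(o['q'].round(3))
M=tilt(np.radians(90),-20);print(togo(np.array([.535,-.20,.30])+.019*M[:,2],M))
print(togo(np.array([.535,-.20,.30])+.019*tilt(np.radians(36),-20)[:,2],tilt(np.radians(36),-20)))
E
```

```text
up [ -85.     1.2 -235.1]
time: 10.9
position: [0.4564, -0.3232, 0.2627]
tool_rot: [0.973, -0.155, -0.169, -0.023]
ft_force: [0.0, -0.3, -2.2]
grip_width: 0.0461
grip_force: 24.6
[-0.737  0.55   1.321 -0.144  1.581  1.172]
(array([  29.4, -135.1,  -32.2]), array([-0.634,  0.002, -1.776]))
(array([  24. , -136.1,  -30.3]), array([-0.313, -0.003, -0.89 ]))
```

```bash
python3 -m jog '{"dp":[[2,-11,-3],[5,-22,-5],[7,-34,-8],[10,-45,-11],[12,-56,-13],[15,-67,-16],[17,-79,-19],[20,-90,-21],[22,-101,-24],[25,-112,-27],[27,-124,-30],[29,-135,-32]],"delta_rot":[[-0.048,0,-0.134],[-0.096,0,-0.268],[-0.144,0,-0.402],[-0.191,0,-0.536],[-0.239,0,-0.67],[-0.287,0,-0.804],[-0.335,0,-0.938],[-0.383,0,-1.072],[-0.431,0,-1.206],[-0.478,0,-1.34],[-0.526,0,-1.474],[-0.574,0,-1.608]],"gripper":[-0.2,-0.2,-0.2,-0.2,-0.2,-0.2,-0.2,-0.2,-0.2,-0.2,-0.2,-0.2]}'
python3 - <<'E'
from h import *
o=robot.get_obs();print(o['q'].round(3))
for th in (25,70):
    M=tilt(np.radians(90),th);print(togo(np.array([.535,-.16 if th==25 else -.12,.25])+.019*M[:,2],M))
E
```

```text
time: 12.1
position: [0.5326, -0.2045, 0.2771]
tool_rot: [0.754, 0.635, -0.135, 0.107]
ft_force: [-0.3, 0.4, -1.6]
grip_width: 0.0461
grip_force: 24.6
[-0.383  0.402  1.547 -0.373  1.154 -0.066]
(array([64.1, -6.2, 24.1]), array([-0.003,  0.779, -0.178]))
(array([106.7, -14.9,  -2.6]), array([ 0.071,  1.562, -0.179]))
```

```bash
python3 -m jog '{"dp":[[11,-1,5],[22,-2,10],[33,-3,15],[43,-4,19],[54,-5,22],[64,-7,24],[72,-8,22],[80,-10,18],[87,-11,13],[94,-13,8],[101,-14,3],[107,-15,-3]],"delta_rot":[[0.006,0.13,-0.015],[0.012,0.26,-0.03],[0.018,0.39,-0.045],[0.024,0.52,-0.06],[0.03,0.65,-0.075],[0.036,0.78,-0.09],[0.041,0.911,-0.104],[0.047,1.041,-0.119],[0.053,1.171,-0.134],[0.059,1.301,-0.149],[0.065,1.431,-0.164],[0.071,1.562,-0.179]],"gripper":[-0.2,-0.2,-0.2,-0.2,-0.2,-0.2,-0.2,-0.2,-0.2,-0.2,-0.2,-0.2]}'
python3 -m jog '{"dp":[[0,0,0],[0,0,0]],"delta_rot":[[0,0,0],[0,0,0]],"gripper":[-0.2,-0.2]}'
python3 - <<'E'
from h import *
o=robot.get_obs();print(o['q'].round(3))
M=tilt(np.radians(90),70)
for z in (.25,.10,.05):print(togo(np.array([.535,-.12,z])+.019*M[:,2],M))
im=robot.camera('scene');cv2.imwrite('pics/s2.png',im[:,:,::-1]);cv2.imwrite('pics/s2c.png',cv2.resize(im[90:370,130:450,::-1],None,fx=2.1,fy=2.1,interpolation=3))
E
```

```text
time: 13.3
position: [0.5363, -0.1032, 0.2446]
tool_rot: [0.58, 0.577, 0.409, -0.404]
ft_force: [-0.8, 0.4, -1.8]
grip_width: 0.0462
grip_force: 24.6
time: 13.5
position: [0.5365, -0.1031, 0.2446]
tool_rot: [0.581, 0.578, 0.406, -0.403]
ft_force: [-0.4, -0.6, -1.3]
grip_width: 0.0464
grip_force: 24.6
[-0.799  0.796  1.457  0.764  1.876 -0.964]
(array([-0.7, -1.5,  1.2]), array([ 0.006,  0.003, -0.001]))
(array([-141.5,   -1.7,   52.9]), array([ 0.006,  0.003, -0.001]))
(array([-188.4,   -1.8,   70.2]), array([ 0.006,  0.003, -0.001]))
```

View pics/s2c.png

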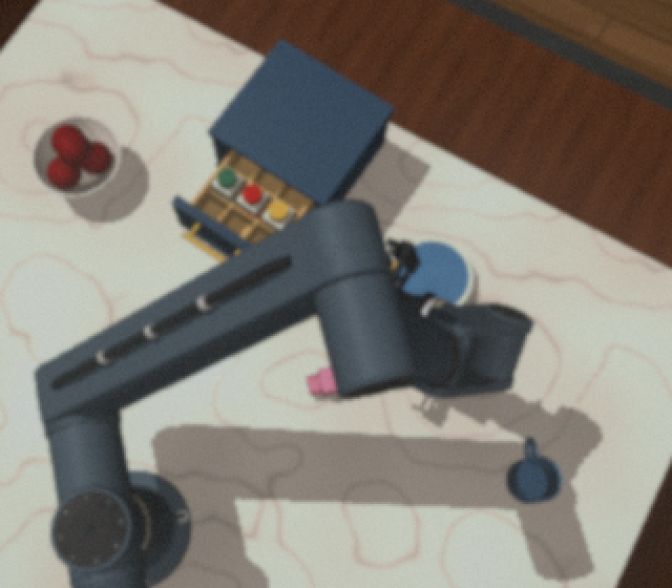

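The picture shows the jar held high by the wrist, with the arm clear and the drawer still out. Now I'll lower it, shifted to x = 0.56 to stay clear of the pink jar.

```bash
python3 -m jog '{"dp":[[-15,8,6],[-40,16,15],[-65,23,24],[-90,23,34],[-115,23,43],[-135,23,50],[-152,23,57],[-165,23,62],[-174,23,65],[-180,23,67],[-180,23,67],[-180,23,67]],"delta_rot":[[0.006,0.003,0],[0.006,0.003,0],[0.006,0.003,0],[0.006,0.003,0],[0.006,0.003,0],[0.006,0.003,0],[0.006,0.003,0],[0.006,0.003,0],[0.006,0.003,0],[0.006,0.003,0],[0.006,0.003,0],[0.006,0.003,0]],"gripper":[-0.2,-0.2,-0.2,-0.2,-0.2,-0.2,-0.2,-0.2,-0.2,-0.2,-0.2,-0.2]}'
python3 - <<'E'
from h import *
o=robot.get_obs();print(o['q'].round(3),(o['position']-.019*R.from_quat(o['tool_rot']).as_matrix()[:,2]))
M=tilt(np.radians(90),70)
print(togo(np.array([.56,-.12,.05])+.019*M[:,2],M), o['ft_force'])
E
```

```text
time: 14.75
position: [0.5613, -0.1027, 0.055]
tool_rot: [0.579, 0.58, 0.407, -0.404]
ft_force: [-0.5, 0.1, -1.9]
grip_width: 0.0462
grip_force: 24.6
[-0.771  1.103  1.381  0.749  1.7   -1.116] [ 0.56122619 -0.12058829  0.06149384]
(array([-10.6,  -1.3,   4.5]), array([0.002, 0.   , 0.004])) [-0.45187853  0.13141583 -1.87590521]
```

```bash
python3 -m jog '{"dp":[[-2,0,0.7],[-4,0,1.4],[-6,0,2],[-7.5,0,2.7],[-7.5,0,2.7]],"delta_rot":[[0,0,0],[0,0,0],[0,0,0],[0,0,0],[0,0,0]],"gripper":[-0.2,-0.2,-0.2,-0.2,-0.2]}'
python3 -m jog '{"dp":[[-1,0,0.3],[-2,0,0.7],[-2,0,0.7]],"delta_rot":[[0,0,0],[0,0,0],[0,0,0]],"gripper":[-0.2,-0.2,-0.2]}'
```

```text
time: 15.25
position: [0.5611, -0.1026, 0.0469]
tool_rot: [0.578, 0.58, 0.407, -0.405]
ft_force: [-0.2, -0.9, -0.3]
grip_width: 0.0464
grip_force: 24.5
time: 15.55
position: [0.5605, -0.1025, 0.0463]
tool_rot: [0.577, 0.579, 0.408, -0.406]
ft_force: [-2.2, -2.2, 6.5]
grip_width: 0.0461
grip_force: 24.7
```

```bash
python3 -m jog '{"dp":[[0.7,0,0],[0.7,0,0],[0.7,0,0],[0.7,0,0],[0.7,0,0],[0.7,0,-15],[0.7,0,-35],[0.7,0,-60],[0.7,0,-80],[20,0,-87],[55,0,-100],[95,0,-114]],"delta_rot":[[0,0,0],[0,0,0],[0,0,0],[0,0,0],[0,0,0],[0,0,0],[0,0,0],[0,0,0],[0,0,0],[0,0,0],[0,0,0],[0,0,0]],"gripper":[-0.1,0,0.2,0.4,0.5,0.5,0.5,0.5,0.5,0.5,0.5,0.5]}'
python3 - <<'E'
from h import *
o=robot.get_obs();print(o['q'].round(3))
c=cam('wrist');im=robot.camera('wrist');cv2.imwrite('pics/w3.png',im[:,:,::-1])
print([(d['rect'],d['score']) for d in robot.search_frame('fallen_jar','wrist')[:2]])
print([(d['rect'],d['score']) for d in (robot.camera('top') is None or robot.search_frame('fallen_jar','top')[:3])])
print(proj(c,[.56,-.12,0]),proj(c,[.56,-.12,.096]))
M=tilt(np.radians(90),0);print(togo(np.array([.56,-.12,.25]),M))
E
```

```text
time: 16.75
position: [0.5603, -0.1784, 0.1729]
tool_rot: [0.579, 0.579, 0.407, -0.405]
ft_force: [0.5, -0.7, 0.6]
grip_width: 0.0655
grip_force: 0.0
[-0.847  0.964  1.276  0.726  1.918 -0.986]
[([254.4, 260.1, 306.0, 328.6], 0.75)]
[([326.6, 249.2, 331.9, 256.6], 0.54), ([302.0, 212.4, 317.0, 227.1], 0.5)]
[281.90545776 338.44892029] [282.02533791 276.10360233]
(array([92. , -0.6, 28.5]), array([ 0.005, -1.218,  0.003]))
```

View pics/w3.png

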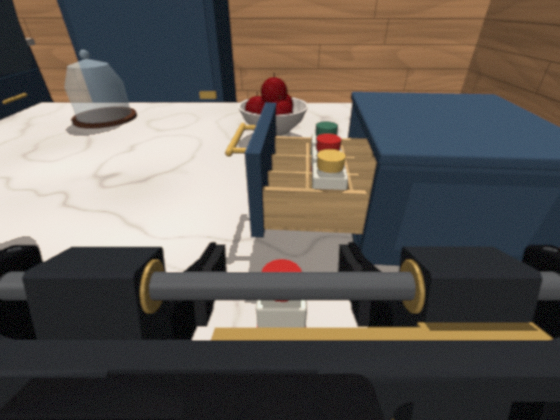

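The jar stands upright at about (282,300), released and in line with the tool. Now I'll bring the tool back to pointing down above it.

```bash
python3 -m jog '{"dp":[[30,0,-11],[60,0,-20],[80,0,-10],[85,0,0],[88,0,10],[90,0,18],[92,-1,25],[92,-1,28],[92,-1,28],[92,-1,28],[92,-1,28]],"delta_rot":[[0,0,0],[0,-0.13,0],[0,-0.26,0],[0,-0.39,0],[0,-0.52,0],[0,-0.65,0],[0,-0.78,0],[0,-0.91,0],[0,-1.04,0],[0,-1.17,0],[0,-1.218,0]],"gripper":[1,1,1,1,1,1,1,1,1,1,1]}'
python3 - <<'E'
from h import *
print(robot.get_obs()['q'].round(3))
print(togo(np.array([.56,-.12,.25]),down(np.radians(176))))
E
```

```text
time: 18.05
position: [0.5588, -0.1176, 0.2489]
tool_rot: [0.706, 0.708, 0.001, 0.0]
ft_force: [-0.7, -0.7, 0.3]
grip_width: 0.0872
grip_force: 0.0
[-0.404  0.424  1.541  0.002  1.176 -0.408]
(array([-2.4,  1.2, -1.1]), array([ 0.002,  0.   , -1.498]))
```

```bash
python3 -m jog '{"dp":[[-2,1,0],[-2,1,0],[-2,1,0],[-2,1,0],[-2,1,0],[-2,1,0],[-2,1,0],[-2,1,0],[-2,1,0],[-2,1,0],[-2,1,0],[-2,1,0]],"delta_rot":[[0,0,-0.14],[0,0,-0.28],[0,0,-0.42],[0,0,-0.56],[0,0,-0.7],[0,0,-0.84],[0,0,-0.98],[0,0,-1.12],[0,0,-1.26],[0,0,-1.4],[0,0,-1.54],[0,0,-1.57]],"gripper":[1,1,1,1,1,1,1,1,1,1,1,1]}'
python3 - <<'E'
from h import *
o=robot.get_obs();print(o['q'].round(3),o['position'])
c=cam('wrist');im=robot.camera('wrist');cv2.imwrite('pics/w4.png',im[:,:,::-1])
print([(d['rect'],d['score']) for d in robot.search_frame('fallen_jar','wrist')[:2]])
hsv=cv2.cvtColor(im,cv2.COLOR_RGB2HSV);m=((hsv[...,0]<8)|(hsv[...,0]>174))&(hsv[...,1]>170)&(hsv[...,2]>90)
n,l,st,ce=cv2.connectedComponentsWithStats(m.astype(np.uint8))
for i in range(1,n):
    if st[i,4]>80: print(st[i],ce[i].round(1),ray(c,ce[i],.096).round(4))
print(proj(c,[.56,-.12,.096]))
E
```

```text
time: 19.25
position: [0.5598, -0.1216, 0.2477]
tool_rot: [-0.001, 1.0, 0.002, -0.0]
ft_force: [-0.3, -0.1, -0.4]
grip_width: 0.0871
grip_force: 0.0
[-0.411  0.429  1.536  0.005  1.179 -1.986] [ 0.55978358 -0.12164079  0.24774156]
[([263.8, 167.0, 306.8, 219.2], 0.79), ([189.8, 20.6, 270.8, 106.8], 0.68)]
[271 184  33  33 831] [287.  199.6] [ 0.5578 -0.1159  0.096 ]
[283.1008808  201.56331501]
```

View pics/w4.png

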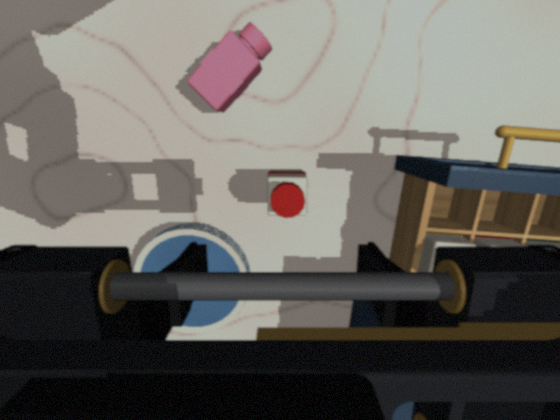

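The cap is at (287,200), which puts the jar at (0.558, -0.116), upright and square. I'll take the fresh grip from above.

```bash
python3 -m jog '{"dp":[[2,5,35],[2,5,75],[2,5,115],[2,5,150],[2,5,172],[2,5,183],[2,5,188],[2,5,188],[2,5,188]],"delta_rot":[[0,0,0],[0,0,0],[0,0,0],[0,0,0],[0,0,0],[0,0,0],[0,0,0],[0,0,0],[0,0,0]],"gripper":[1,1,1,1,1,1,1,1,1]}'
python3 -m jog '{"dp":[[0,0,0],[0,0,0],[0,0,0],[0,0,0],[0,0,0],[0,0,0],[0,0,0],[0,0,0]],"delta_rot":[[0,0,0],[0,0,0],[0,0,0],[0,0,0],[0,0,0],[0,0,0],[0,0,0],[0,0,0]],"gripper":[0.3,0.1,-0.1,-0.2,-0.2,-0.2,-0.2,-0.2]}' 25
python3 -m jog '{"dp":[[0,0,-5],[0,0,-25],[0,0,-60],[0,0,-100],[0,0,-140],[0,0,-170],[0,0,-180],[0,0,-180]],"delta_rot":[[0,0,0],[0,0,0],[0,0,0],[0,0,0],[0,0,0],[0,0,0],[0,0,0],[0,0,0]],"gripper":[-0.2,-0.2,-0.2,-0.2,-0.2,-0.2,-0.2,-0.2]}'
python3 - <<'E'
from h import *
print(robot.get_obs()['q'].round(3))
print(togo(np.array([.5702,.1245,.245]),down(np.radians(176))))
E
```

```text
time: 20.25
position: [0.5599, -0.1161, 0.0626]
tool_rot: [0.001, 1.0, 0.001, 0.003]
ft_force: [-0.5, 0.5, 0.5]
grip_width: 0.087
grip_force: 0.0
time: 21.05
position: [0.559, -0.1157, 0.0616]
tool_rot: [0.001, 1.0, 0.002, 0.002]
ft_force: [0.4, 0.3, 0.6]
grip_width: 0.0456
grip_force: 25.0
time: 21.85
position: [0.5589, -0.1166, 0.2428]
tool_rot: [0.0, 1.0, 0.001, 0.003]
ft_force: [-0.5, -0.5, -1.7]
grip_width: 0.0454
grip_force: 25.0
[-0.404  0.429  1.552  0.005  1.157 -1.976]
(array([-11. , 241.2,  -1.5]), array([0.003, 0.006, 0.069]))
```

```bash
python3 -m jog '{"dp":[[-1,15,0],[-2,40,0],[-3,70,0],[-5,100,0],[-6,130,0],[-8,160,0],[-9,190,0],[-10,215,0],[-11,232,0],[-11,241,0],[-11,241,0],[-11,241,0]],"delta_rot":[[0,0,0.01],[0,0,0.02],[0,0,0.03],[0,0,0.04],[0,0,0.05],[0,0,0.06],[0,0,0.07],[0,0,0.07],[0,0,0.07],[0,0,0.07],[0,0,0.07],[0,0,0.07]],"gripper":[-0.2,-0.2,-0.2,-0.2,-0.2,-0.2,-0.2,-0.2,-0.2,-0.2,-0.2,-0.2]}'
python3 - <<'E'
from h import *
o=robot.get_obs();print(o['q'].round(3),o['position'])
c=cam('wrist');im=robot.camera('wrist');cv2.imwrite('pics/w5.png',im[:,:,::-1])
h=np.array([.4914,.1300]); Rc=np.array([[np.cos(YC),-np.sin(YC)],[np.sin(YC),np.cos(YC)]])
for n,(x,y,z) in dict(barL=(0,.055,.126),barR=(0,-.055,.126),frontL=(.035,.108,.15),frontR=(.035,-.108,.15),faceback_L=(.051,.09,.15),dvL=(.051,.03,.087),dvR=(.051,-.03,.087),dv2L=(.109,.03,.087),dv2R=(.109,-.03,.087)).items():
    p=h+Rc@[x,y];print(n,proj(c,[*p,z]).round())
print(togo(np.array([.5702,.1245,.245]),down(np.radians(176))))
E
```

```text
time: 23.05
position: [0.5691, 0.1239, 0.2413]
tool_rot: [0.036, 0.999, 0.002, 0.0]
ft_force: [0.2, 0.3, -2.0]
grip_width: 0.0457
grip_force: 25.0
[ 0.021  0.448  1.522  0.003  1.17  -1.48 ] [0.56905219 0.12387934 0.24129482]
barL [345. 125.]
barR [220. 125.]
frontL [412. 167.]
frontR [154. 168.]
faceback_L [388. 186.]
dvL [311. 176.]
dvR [254. 176.]
dv2L [310. 228.]
dv2R [255. 228.]
(array([-0.8,  1. , -3.3]), array([ 0.003,  0.001, -0.002]))
```

View pics/w5.png

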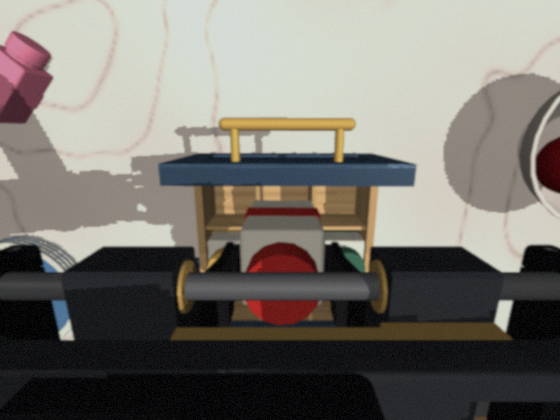

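The bar spans columns 220–356 and the drawer sides 205–365, so the drawer's middle is about 4 px (4 mm) further left than I assumed. Front-to-back matches. I'll correct y by +4.5 mm and lower.

```bash
python3 -m jog '{"dp":[[-1,3,0],[-1,4.5,0],[-1,4.5,15],[-1,4.5,35],[-1,4.5,55],[-1,4.5,70],[-1,4.5,80],[-1,4.5,80]],"delta_rot":[[0,0,0],[0,0,0],[0,0,0],[0,0,0],[0,0,0],[0,0,0],[0,0,0],[0,0,0]],"gripper":[-0.2,-0.2,-0.2,-0.2,-0.2,-0.2,-0.2,-0.2]}'
python3 - <<'E'
from h import *
o=robot.get_obs();print(o['position'],o['ft_force'])
robot.camera('wrist')
c=cam('wrist');im=robot.camera('wrist');cv2.imwrite('pics/w6.png',im[:,:,::-1])
E
```

```text
time: 23.9
position: [0.5704, 0.129, 0.1612]
tool_rot: [0.036, 0.999, 0.002, 0.0]
ft_force: [0.8, -0.2, -1.6]
grip_width: 0.0457
grip_force: 25.0
[0.57039311 0.12897239 0.1612425 ] [ 0.75694223 -0.23905563 -1.62235343]
```

View pics/w6.png

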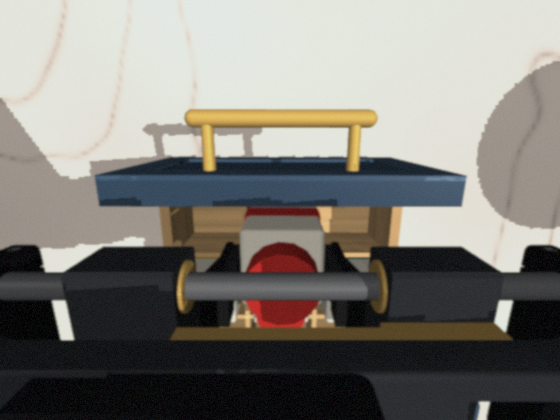

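The bar (185–377) and the drawer front (98–463) are now centred on the jar (column 282). I'll keep lowering.

```bash
python3 -m jog '{"dp":[[0,0,6],[0,0,14],[0,0,24],[0,0,34],[0,0,44],[0,0,52],[0,0,58],[0,0,61],[0,0,61]],"delta_rot":[[0,0,0],[0,0,0],[0,0,0],[0,0,0],[0,0,0],[0,0,0],[0,0,0],[0,0,0],[0,0,0]],"gripper":[-0.2,-0.2,-0.2,-0.2,-0.2,-0.2,-0.2,-0.2,-0.2]}'
python3 -m jog '{"dp":[[0,0,1],[0,0,2],[0,0,3],[0,0,3]],"delta_rot":[[0,0,0],[0,0,0],[0,0,0],[0,0,0]],"gripper":[-0.2,-0.2,-0.2,-0.2]}'
```

```text
time: 24.9
position: [0.5712, 0.1295, 0.101]
tool_rot: [0.035, 0.999, 0.002, 0.001]
ft_force: [0.3, 0.5, -2.4]
grip_width: 0.0456
grip_force: 25.0
time: 25.3
position: [0.5715, 0.1295, 0.0986]
tool_rot: [0.035, 0.999, 0.002, 0.002]
ft_force: [0.2, -1.0, -1.4]
grip_width: 0.0457
grip_force: 25.0
```

```bash
python3 -m jog '{"dp":[[0,0,1],[0,0,2],[0,0,2]],"delta_rot":[[0,0,0],[0,0,0],[0,0,0]],"gripper":[-0.2,-0.2,-0.2]}'
python3 -m jog '{"dp":[[0,0,1],[0,0,2],[0,0,2]],"delta_rot":[[0,0,0],[0,0,0],[0,0,0]],"gripper":[-0.2,-0.2,-0.2]}'
```

```text
time: 25.6
position: [0.5714, 0.1295, 0.0964]
tool_rot: [0.036, 0.999, 0.002, 0.001]
ft_force: [-0.1, -0.3, -2.3]
grip_width: 0.0459
grip_force: 25.0
time: 25.9
position: [0.5717, 0.1296, 0.0955]
tool_rot: [0.035, 0.999, 0.002, 0.002]
ft_force: [-1.9, 0.9, 4.3]
grip_width: 0.0456
grip_force: 25.0
```

It touched down at the expected floor height. Releasing and retreating upwards.

```bash
python3 -m jog '{"dp":[[0,0,-1],[0,0,-1],[0,0,-1],[0,0,-1],[0,0,-1],[0,0,-15],[0,0,-40],[0,0,-80],[0,0,-120],[0,0,-160],[0,0,-180]],"delta_rot":[[0,0,0],[0,0,0],[0,0,0],[0,0,0],[0,0,0],[0,0,0],[0,0,0],[0,0,0],[0,0,0],[0,0,0],[0,0,0]],"gripper":[0.15,0.3,0.4,0.4,0.4,0.4,0.4,0.4,0.4,0.4,0.4]}'
python3 -m jog '{"dp":[[0,-30,-20],[0,-70,-20],[0,-115,-20],[0,-160,-20],[0,-200,-20],[0,-245,-20],[0,-290,-20],[0,-300,-20],[0,-300,-20]],"delta_rot":[[0,0,0],[0,0,0],[0,0,0],[0,0,0],[0,0,0],[0,0,0],[0,0,0],[0,0,0],[0,0,0]],"gripper":[0.4,0.4,0.4,0.4,0.4,0.4,0.4,0.4,0.4]}'
python3 - <<'E'
from h import *
im=robot.camera('top');sc=robot.camera('scene')
a=cv2.resize(im[90:290,100:480,::-1],None,fx=2,fy=2,interpolation=3);b=cv2.resize(sc[130:230,200:320,::-1],(360,300),interpolation=3)
d=cv2.resize(im[170:240,195:285,::-1],(400,300),interpolation=3)
k=np.zeros((600,800,3),np.uint8);k[:300,:400]=d;k[:300,420:780]=b;a=a[:290];k[305:595,:760]=a
cv2.imwrite('pics/fin.png',k)
E
```

```text
time: 27.0
position: [0.5726, 0.129, 0.2798]
tool_rot: [0.035, 0.999, 0.002, 0.005]
ft_force: [0.6, 0.4, -0.1]
grip_width: 0.061
grip_force: 0.0
time: 27.9
position: [0.5493, -0.1721, 0.294]
tool_rot: [0.037, 0.999, 0.002, 0.002]
ft_force: [0.1, -0.5, 0.5]
grip_width: 0.0606
grip_force: 0.0
```

View pics/fin.png

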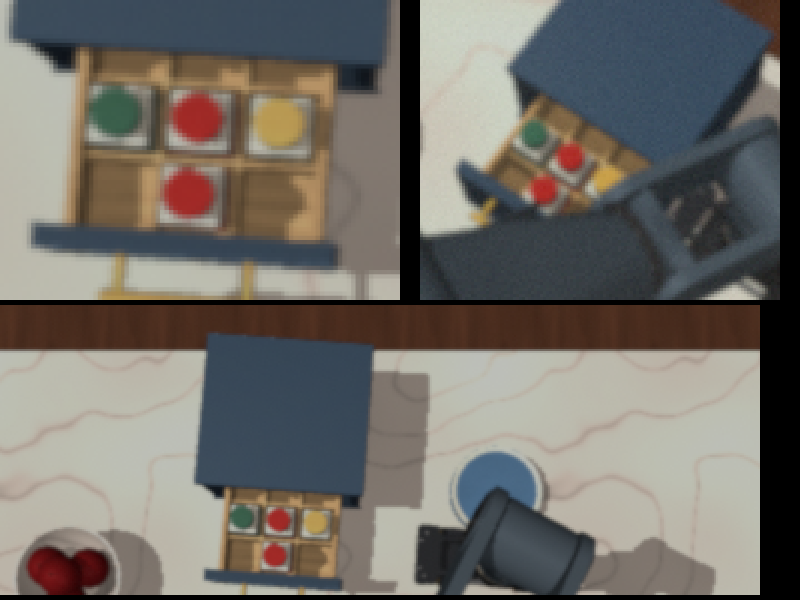

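The final view shows the jar standing in the middle front cell (cap near (190,192) in the upper-left crop), the three stock jars upright and the bowl and plates in place. Before handing in I'll check numerically that the drawer is still fully out.

```bash
python3 - <<'E'
from h import *
im=robot.camera('top');c=cam('top')
hsv=cv2.cvtColor(im,cv2.COLOR_RGB2HSV)[225:250,205:275]
m=(hsv[...,0]>15)&(hsv[...,0]<30)&(hsv[...,1]>110)
rows=m.sum(1);print(rows); r=225+np.argmax(rows); print('bar row',r,'pred',proj(c,[.4914,.1345,.1315]), 'mm/px',1000*(ray(c,(240,238),.13)-ray(c,(240,239),.13))[0])
E
```

```text
[ 0  0  0  0  0  0  0  1  1  1  1  2  2  6 21 30 18  3  0  0  0  0  0  0
  0]
bar row 240 pred [235.19884513 239.94310349] mm/px 3.1826477318361857
```

```bash
python3 -c "
from rig import robot
print(robot.hand_in())"
```

```text
the job is handed in; nothing more can be done
None
```

Job handed in at about 28 s of the 72 s allowed: the drawer is fully out at its stop, and the fallen jar was stood up, released, regripped and lowered gently into the middle front-row cell, in front of the red-capped jar. The last picture showed the three stock jars upright and the bowl and plates undisturbed; the mug was out of that crop, and nothing went near it.

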